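# Select the green speed on the bearing run-out tester

### The arm

A 6-joint arm with a two-finger parallel gripper is mounted at the origin on the work surface. World frame = base frame: x ahead of the robot, y to its left, z up, the work surface at z = 0. Lengths are in mm, angles in rad, forces in N, time in s.
With the tool pointing down it reaches from about 275 to 875 mm from the base axis. Payload 12.5 kg.
Tool frame: the origin (TCP) lies on the centre line of the jaws, within the pads' length; the fingertips stand 8 mm ahead of it and the grasp point (between the pads) lies 11 mm behind it; z points along the fingers, y is the direction in which the jaws open and shut (so a half turn about z gives the same grasp; the last joint's range is limited). The gripper opens to 85 mm and grips with 20 to 120 N. Pads are 22 mm wide; open, the fingers measure 114 mm over their backs; the gripper's body (76 mm by 85 mm) begins 54 mm behind the grasp point. The pads swing forward as they close: fully open they stand 13 mm farther back than shut.
Start: joints at [-1.431, 0.351, 1.652, -0, 1.139, -0.085], TCP at [122.622, -536.142, 239.29] pointing down, gripper open.
Joint ranges: [-2.75, 2.75], [-0.79, 2.1], [0.01, 2.65], [-1.57, 4.71], [0.07, 3.14], [-2.87, 2.87]. Speed limits (rad/s): [2.22, 2.22, 2.79, 3.14, 3.14, 3.14].

### API

Orientations are given as a unit quaternion [x, y, z, w].
In Python, from station import robot, optics gives the robot as it stands.
- The arm moves only by the tool send_rows, never from a script. Its argument "motion" is a list of rows, each an object with "grip": the gripper command: -1 is fully open, 1 is shut, values between are in proportion; "travel": the shift along the world's x, y, z in m, a list of three; "delta_rot": the turn, a rotation vector about the world's x, y, z in degrees, a list of three. A call has 1 to 5 rows; each row shifts and turns the commanded pose from where the row before left it; what a row does not reach is not made up. A row lasts 1/12 s, in which the tool goes at most 41.7 mm and 7.16 degrees, less where a joint would pass 70% of its speed; a pose out of reach is approached as far as the arm can. A call is refused whole if a number of a shift passes 0.0417 or a number of a turn 7.16, either way. A call with a gripper value outside its range is refused whole. The fingers move at their own pace and stop on an object; "squeeze" is the grip in N (left out, the last holds). Time passes only in rows, so rows that do not move let the fingers close. It gives the time, the measured TCP pose, the force and the opening at its end, in the units of the state.
- robot.state(): the state, without advancing time (a new reading comes with each control period).
- optics.snapshot(name): name is "scene" or "side" or "wrist"; returns a dict with "color" (420x560x3 uint8, red, green, blue), "fov_y" (degrees; the focal length in pixels is half the picture's height over the tangent of half this angle, whatever the lens; pixels are square), "cx", "cy" (the principal point, pixels), "R" (3x3) and "t" (3): a world point X has camera coordinates R X + t; the wrist camera has in their place "T_tool_cam" (4x4, takes a point from camera to tool coordinates, whose origin is the TCP and whose axes are the flange's). Camera axes: x right, y down, z forward; pixel columns grow to the right and rows downward; lengths in mm; the calibration is good to about 2 mm. The wrist camera is an equidistant fisheye: a pixel r from the principal point sees the ray r / f radians off the axis. A picture is of the moment at which its call begins: read the wrist's pose just before it. There is no depth.
- robot.hand_in(): hands the job in, once; it reports no verdict.
The state is a dict: "clock": time; "q": joint angles; "dq": joint speeds; "joint_torque": joint torques, N m; "position": TCP position; "ee_rot": TCP orientation; "contact_force": force on the tool from outside, world axes, zero at the start; "torque": the same for the moment, N m; "opening": opening from 0.0 (shut) to 1.0 (fully open).
Only numpy, scipy, OpenCV 4.12 (cv2) and the standard library are available. Lean on these libraries where they do the work, as an engineer would, in place of code of your own. Each camera call takes 0.05 s, during which the arm holds its last target.

### The job

Set the run-out tester's speed: with the fingertips, gently push the black-knobbed selector lever, without forcing it against the ends of its travel, out of its parking slot, along the cross passage of the gate and fully home into the corner slot marked with the green disc. Do not grip the knob, do not run the lever into a slot of another colour on the way, and leave the blue cap, the brass shim rings and the snap gauge where they lie.

Things in the scene. Friction and masses are not known exactly. Their poses are not given: they have to be found in the camera images.
- gearcase: Gear case of a bench run-out tester, fixed: grey box 190 (x) by 270 (y) by 104 mm high on a dark foot 210 by 290 mm. A spindle nose with a dull spherical roller bearing (90 mm across) sticks out of its -y side, up to 225 mm from the origin. Origin: centre of its underside; axes along its sides, z up. All knob and slot places given below are in this frame.
- gate (a point): Centre of the steel gate plate's top (130 by 130 mm, 110 mm above the case's origin). Slots 14 mm wide guide the lever's stalk: a cross passage along y through the centre; at each of its ends (y = +30, -30 mm) one corner slot to +x and one to -x; in the middle (y = 0) a parking slot to -x only. Slots end 37 mm from the centre line. The stalk cannot pass the plate elsewhere.
- knob (a point): Centre of the black ball knob, 34 mm across, on the lever: 172 mm above the case's origin when upright, up to 13 mm lower in a corner. In the cross passage its x is 0 within 4 mm and its y runs from -48 to +48 mm; at either end it is in line with the corner slots. Starts in the parking slot: x -49 to -32 mm, y about 0. Stays where left, needs 2 to 3 N to move, cannot be lifted.
- lever_fore (a joint): Tilt of the lever (10 mm steel stalk, pivot 7 mm above the case's origin, 165 mm below the knob's centre) along the case's x, rad: 0 upright (in the cross passage), positive towards the case's +x, end stops at +0.295 and -0.295.
- lever_side (a joint): Tilt of the lever along the case's y, rad: 0 in the middle, positive towards the case's +y, about +0.29 or -0.29 at the ends of the cross passage.
- slot_green (a point): Centre of the top of the green disc (20 mm across, 2 mm thick) that names a corner slot; it lies on the gate plate beside that slot's outer end, at x = +46 or -46 mm, y = +45.5 or -45.5 mm in the case frame (which corner varies). When the lever is fully home in that slot, the knob's centre stands straight above it.
- slot_red (a point): Centre of the top of the red disc (20 mm across, 2 mm thick) that names a corner slot; it lies on the gate plate beside that slot's outer end, at x = +46 or -46 mm, y = +45.5 or -45.5 mm in the case frame (which corner varies). When the lever is fully home in that slot, the knob's centre stands straight above it.
- slot_yellow (a point): Centre of the top of the yellow disc (20 mm across, 2 mm thick) that names a corner slot; it lies on the gate plate beside that slot's outer end, at x = +46 or -46 mm, y = +45.5 or -45.5 mm in the case frame (which corner varies). When the lever is fully home in that slot, the knob's centre stands straight above it.
- slot_blue (a point): Centre of the top of the blue disc (20 mm across, 2 mm thick) that names a corner slot; it lies on the gate plate beside that slot's outer end, at x = +46 or -46 mm, y = +45.5 or -45.5 mm in the case frame (which corner varies). When the lever is fully home in that slot, the knob's centre stands straight above it.
- cap: Blue plastic bearing cap, loose on top of the gear case at its +y end: flange 52 mm across, 22 mm high, origin at the centre of its underside.
- shim_a: Small brass shim ring, loose on top of the gear case at its -y end: 48 mm outside, 32 mm inside, 6 mm thick, origin at the centre of its underside.
- shim_b: Large brass shim ring, loose on the rubber mat at the +y side of the gear case: 60 mm outside, 40 mm inside, 6 mm thick, origin at the centre of its underside.
- snap_gauge: Steel snap gauge (C-shaped frame about 90 by 90 mm, 15 mm thick, 0.35 kg), lying loose on the rubber mat before the gear case, origin at the centre of its underside.

How it is judged (in metres and radians):
At the end, for the whole second after the job is handed in: The lever is at rest, fully home in the green slot (knob centre within 10 mm, seen from above, of the green disc's centre), and cap, rings and gauge lie within 15 mm of where they were (horizontal distance between knob and slot_green below 0.01 m and velocity of joint lever_fore between -0.02 and 0.02 rad/s and velocity of joint lever_side between -0.02 and 0.02 rad/s and distance of each of cap, shim_a, shim_b, snap_gauge from where it was at the start of the episode below 0.015 m); the robot touches nothing.
It fails at once if the lever is pushed halfway or more into a slot with another colour (horizontal distance between knob and slot_red below 0.024 m or horizontal distance between knob and slot_yellow below 0.024 m or horizontal distance between knob and slot_blue below 0.024 m).
It fails at once if the knob is pushed with more than 35 N (as gripping it also does) (contact force between the fingers and lever_side above 35 N).
It fails at once if the blue cap, a brass shim ring or the snap gauge is moved by more than 15 mm or lifted (distance of any of cap, shim_a, shim_b, snap_gauge from where it was at the start of the episode above 0.015 m).
It also fails if it takes over 48 s, if anything falls off the work surface, if the arm or the gripper's body presses on something with over 40 N, if the wrist force passes 120 N, or if a joint passes its speed limit or range.

## Working session

There is one attempt and no reset: what is moved stays moved. The work goes in short steps, Python scripts to look and compute and a tool call to move; the robot and the scene stay as the last step left them, time stands still between calls to the robot, and variables do not carry over. Pictures are saved under pics/ and viewed, and the job is handed in when it is done.

Besides the shell and the picture viewer there is one more tool, called after ">>>" as name(argument=value, ...) on one line, values as JSON. send_rows: Moves the arm, as the interface text tells. Its arguments: {"type":"object","properties":{"motion":{"type":"array","items":{"type":"object","properties":{"grip":{"type":"number"},"travel":{"type":"array","items":{"type":"number"}},"delta_rot":{"type":"array","items":{"type":"number"}}}}},"squeeze":{"type":"number"}},"required":["motion"]}

```bash
mkdir -p pics; ls; cat > h.py <<'E'
import numpy as np, cv2
from station import robot, optics
def grab(name,fn):
    s=optics.snapshot(name); cv2.imwrite('pics/'+fn,s['color'][:,:,::-1]); return s
E
python3 - <<'E'
from h import *
import pickle
st=robot.state(); print(st)
d={}
for n in ['scene','side','wrist']:
    s=grab(n,n+'0.png'); d[n]=s
    print(n,{k:v for k,v in s.items() if k!='color'})
pickle.dump((st,d),open('s0.pkl','wb'))
E
```

```text
pics
{'clock': 0.0, 'q': array([-1.43061537e+00,  3.51273956e-01,  1.65243829e+00,  2.70728785e-05,
        1.13912941e+00, -8.46171262e-02]), 'dq': array([ 6.77351072e-04, -5.96585773e-04,  1.31429897e-06, -8.78753658e-04,
       -1.05788355e-04,  1.92553132e-04]), 'joint_torque': array([-5.97081817e-04, -5.06110096e+01, -2.91409117e+01, -1.04907288e-04,
        4.50095060e-03, -1.80670241e-05]), 'position': array([ 122.57506896, -535.82271698,  238.73237099]), 'ee_rot': array([ 9.93690318e-01,  1.12156866e-01, -5.06116170e-06, -6.24601964e-04]), 'contact_force': array([-0.25324421,  0.42303863, -0.81560002]), 'torque': array([-0.02109955,  0.01631362, -0.03298431]), 'opening': 1.0010440050275138}
scene {'fov_y': 52.982184966319224, 'cx': 272.8544641465244, 'cy': 209.61060365042724, 'R': array([[ 0.59277793,  0.80532619,  0.00800351],
       [ 0.66199399, -0.4815673 , -0.57433169],
       [-0.45867012,  0.34574942, -0.81858357]]), 't': array([-398.36277054, -235.80231649,  978.95256762])}
side {'fov_y': 44.23584319228137, 'cx': 281.46678883253094, 'cy': 222.283830055625, 'R': array([[ 0.98311689, -0.18287284,  0.00622154],
       [-0.12081984, -0.67430695, -0.72850031],
       [ 0.13741815,  0.71544928, -0.68501721]]), 't': array([-509.19563777,  215.56555322,  747.91591703])}
wrist {'fov_y': 65.70646984690485, 'cx': 280.98275183168755, 'cy': 211.8736668797216, 'T_tool_cam': array([[ 9.75532999e-04, -9.44732027e-01, -3.27842105e-01,
         8.57004734e+01],
       [ 9.99999482e-01,  1.01703753e-03,  4.48525883e-05,
         1.41651887e+00],
       [ 2.91054048e-04, -3.27841979e-01,  9.44732529e-01,
        -1.34619664e+02],
       [ 0.00000000e+00,  0.00000000e+00,  0.00000000e+00,
         1.00000000e+00]])}
```

View pics/scene0.png

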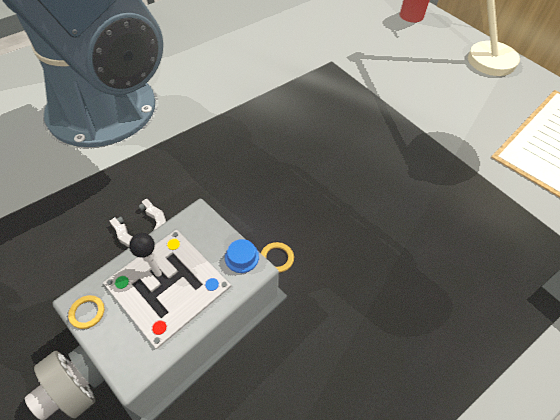

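View pics/side0.png

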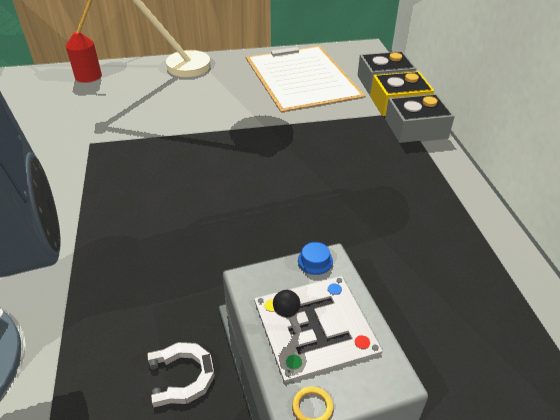

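View pics/wrist0.png

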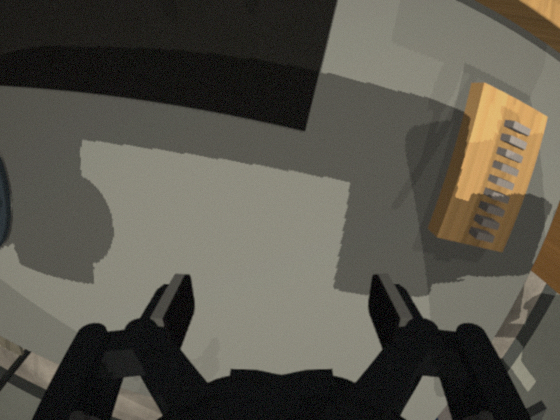

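The scene view shows the gate with green at about (121,282), yellow (173,244), blue (212,284), red (159,327) and the knob at (142,245). The side view has green at (294,362), yellow (269,305), blue (335,289), red (362,342) and the knob at (287,303). I'll enlarge both.

```bash
python3 - <<'E'
import cv2
a=cv2.imread('pics/scene0.png')[190:400,30:310]; cv2.imwrite('pics/sc_c.png',cv2.resize(a,None,fx=2.8,fy=2.8,interpolation=cv2.INTER_CUBIC))
a=cv2.imread('pics/side0.png')[230:420,200:450]; cv2.imwrite('pics/si_c.png',cv2.resize(a,None,fx=3,fy=3,interpolation=cv2.INTER_CUBIC))
E
```

```text
(no output)
```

View pics/sc_c.png

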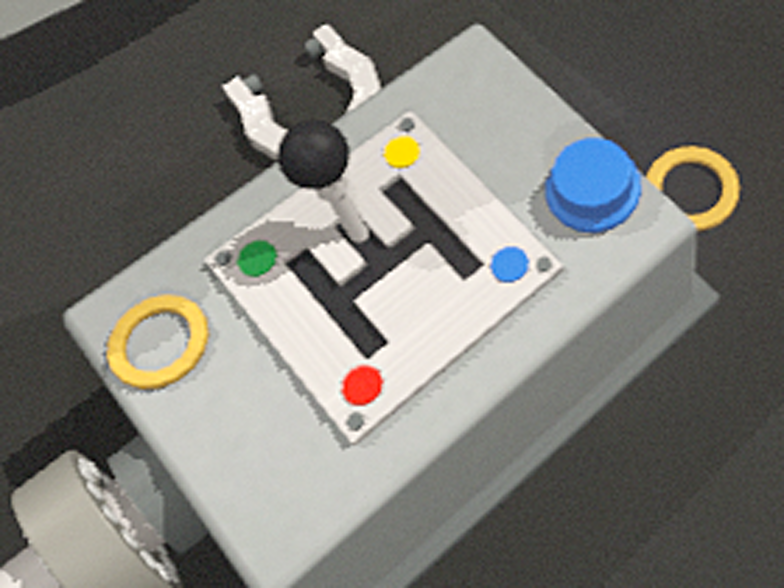

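View pics/si_c.png

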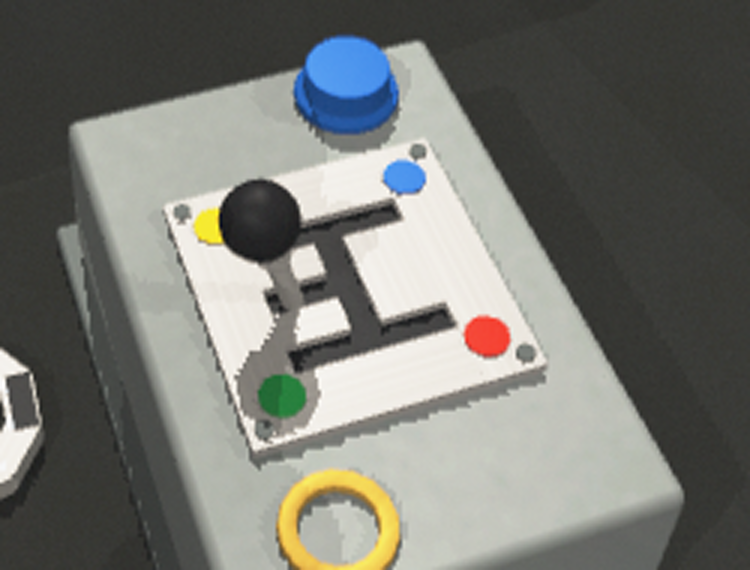

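```bash
cat >> h.py <<'E'
import pickle
from scipy.optimize import least_squares
def ray(s,u,v):
    H=s['color'].shape[0]; f=H/2/np.tan(np.radians(s['fov_y']/2))
    d=np.array([(u-s['cx'])/f,(v-s['cy'])/f,1]); R=s['R'];C=-R.T@s['t']; d=R.T@d; return C,d/np.linalg.norm(d)
def proj(s,X):
    f=s['color'].shape[0]/2/np.tan(np.radians(s['fov_y']/2)); c=s['R']@X+s['t']; return np.array([s['cx']+f*c[0]/c[2],s['cy']+f*c[1]/c[2]])
def tri(a,b):
    (C1,d1),(C2,d2)=a,b
    t=np.linalg.lstsq(np.c_[d1,-d2],C2-C1,rcond=None)[0]; p,q=C1+t[0]*d1,C2+t[1]*d2
    return (p+q)/2,np.linalg.norm(p-q)
E
python3 - <<'E'
from h import *
st,d=pickle.load(open('s0.pkl','rb'))
A=lambda u,v:ray(d['scene'],u/2.8+30,v/2.8+190)
B=lambda u,v:ray(d['side'],u/3+200,v/3+230)
sc=dict(green=(257,258),blue=(510,264),red=(362,385),knob=(314,154),shim=(158,341),cap=(594,172),yellow=(402,152))
si=dict(green=(282,396),blue=(404,177),red=(487,336),knob=(260,220),shim=(339,525),cap=(347,70))
P={}
for k in si:
    P[k],e=tri(A(*sc[k]),B(*si[k])); print(k,P[k].round(1),round(e,1))
c=(P['green']+P['blue'])/2
ys=P['blue']-P['red'];xs=P['red']-P['green']
print(c,np.linalg.norm(ys),np.linalg.norm(xs),np.degrees(np.arctan2(ys[1],ys[0]))-90,np.degrees(np.arctan2(xs[1],xs[0])))
E
```

```text
green [ 505.1 -147.2  113.4] 1.0
blue [584.  -44.4 113. ] 0.7
red [ 596.3 -134.9  113.6] 0.6
knob [504.4 -99.7 169.5] 1.1
shim [ 516.  -205.2  111. ] 0.2
cap [570.5  17.  124.1] 1.5
[544.57576571 -95.77626288 113.19816072] 91.30814206076026 91.94880536991195 7.713509209143211 7.706340630625457
```

Green lies at the case's (-x, -y) corner. The case yaw is 7.7° and the gate centre is at (544.6, -95.8). The measured 91 mm disc spacings and 113 mm heights match the text. The route is +x out of parking, then -y, then -x. I'll shut the fingers, align the yaw and go to the knob's -x side.

>>> send_rows(motion=[{"grip": 1,"travel": [0.0185,0.0239,0],"delta_rot": [0,0,-1.04]},{"grip": 1,"travel": [0.0185,0.0239,0],"delta_rot": [0,0,-1.04]},{"grip": 1,"travel": [0.0185,0.0239,0],"delta_rot": [0,0,-1.04]},{"grip": 1,"travel": [0.0185,0.0239,0],"delta_rot": [0,0,-1.04]},{"grip": 1,"travel": [0.0185,0.0239,0],"delta_rot": [0,0,-1.04]}], squeeze=20)

```text
clock: 0.57
position: [215.7, -415.3, 239.1]
ee_rot: [0.998, 0.066, -0.0, -0.0]
contact_force: [-0.2, -0.4, 0.0]
opening: 0.298
```

>>> send_rows(motion=[{"grip": 1,"travel": [0.0185,0.0239,0],"delta_rot": [0,0,0]},{"grip": 1,"travel": [0.0185,0.0239,0],"delta_rot": [0,0,0]},{"grip": 1,"travel": [0.0185,0.0239,0],"delta_rot": [0,0,0]},{"grip": 1,"travel": [0.0185,0.0239,0],"delta_rot": [0,0,0]},{"grip": 1,"travel": [0.0185,0.0239,0],"delta_rot": [0,0,0]}])

```text
clock: 0.98
position: [308.2, -295.8, 239.3]
ee_rot: [0.998, 0.067, -0.0, -0.0]
contact_force: [-0.2, -0.0, -0.3]
opening: 0.004
```

>>> send_rows(motion=[{"grip": 1,"travel": [0.0185,0.0239,0],"delta_rot": [0,0,0]},{"grip": 1,"travel": [0.0185,0.0239,0],"delta_rot": [0,0,0]},{"grip": 1,"travel": [0.0185,0.0239,0],"delta_rot": [0,0,0]},{"grip": 1,"travel": [0.0185,0.0239,0],"delta_rot": [0,0,0]},{"grip": 1,"travel": [0.0185,0.0239,0],"delta_rot": [0,0,0]}])

```text
clock: 1.4
position: [400.8, -176.2, 239.3]
ee_rot: [0.998, 0.067, -0.0, -0.0]
contact_force: [0.2, -0.6, 0.6]
opening: -0.001
```

>>> send_rows(motion=[{"grip": 1,"travel": [0.018,0.0233,0],"delta_rot": [0,0,0]},{"grip": 1,"travel": [0.018,0.0233,0],"delta_rot": [0,0,0]},{"grip": 1,"travel": [0.018,0.0233,0],"delta_rot": [0,0,0]},{"grip": 1,"travel": [0,0,0],"delta_rot": [0,0,0]},{"grip": 1,"travel": [0,0,0],"delta_rot": [0,0,0]}])

```text
clock: 1.82
position: [454.4, -106.8, 239.0]
ee_rot: [0.998, 0.068, -0.0, -0.0]
contact_force: [-0.6, -0.5, 0.4]
opening: 0.005
```

```bash
python3 - <<'E'
from h import *
print(robot.state()['position'])
for n in ['scene','side','wrist']: grab(n,n+'1.png')
E
```

```text
[ 454.39899105 -106.81747937  238.99387991]
```

View pics/side1.png

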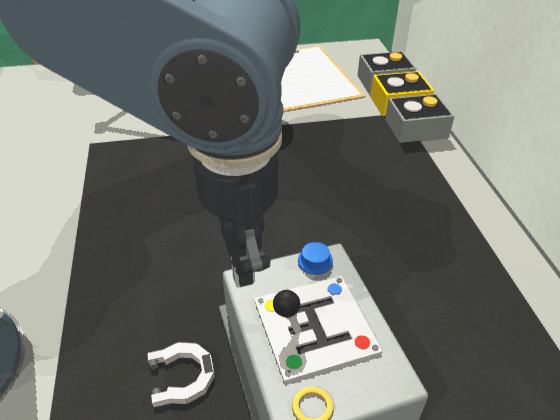

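View pics/wrist1.png

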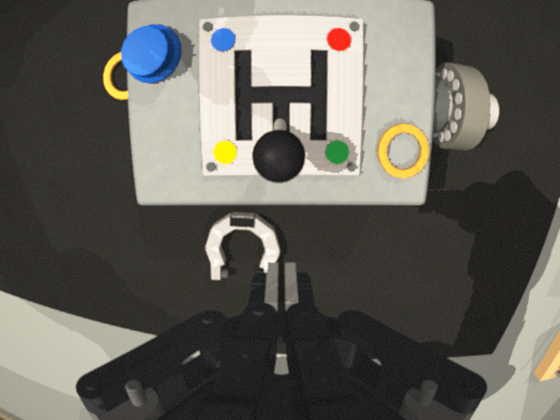

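The wrist view shows the shut fingers at (281,285), in line with the knob at (278,156), and green beside the right-hand slot at (337,152). I'll descend to z = 160.

>>> send_rows(motion=[{"grip": 1,"travel": [0,0,-0.02],"delta_rot": [0,0,0]},{"grip": 1,"travel": [0,0,-0.02],"delta_rot": [0,0,0]},{"grip": 1,"travel": [0,0,-0.02],"delta_rot": [0,0,0]},{"grip": 1,"travel": [0,0,-0.019],"delta_rot": [0,0,0]},{"grip": 1,"travel": [0,0,0],"delta_rot": [0,0,0]}])

```text
clock: 2.38
position: [452.1, -108.1, 157.6]
ee_rot: [0.998, 0.066, -0.002, -0.001]
contact_force: [-0.1, 0.3, -0.4]
opening: -0.003
```

```bash
python3 - <<'E'
from h import *
print(robot.state()['position'])
for n in ['scene','wrist']: grab(n,n+'2.png')
E
```

```text
[ 452.09289518 -108.06580706  157.58441076]
```

View pics/scene2.png

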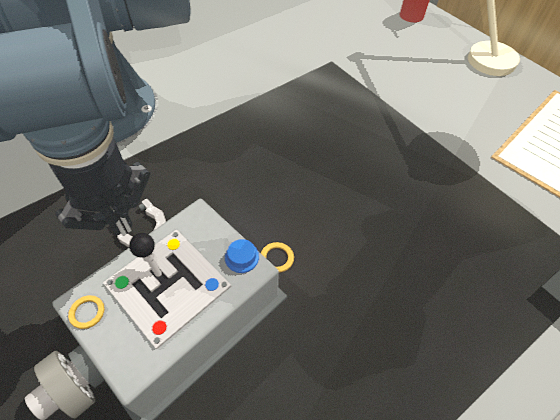

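View pics/wrist2.png

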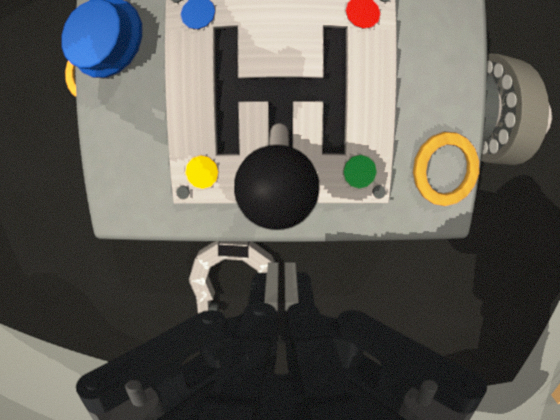

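>>> send_rows(motion=[{"grip": 1,"travel": [0.0069,0.0009,0],"delta_rot": [0,0,0]},{"grip": 1,"travel": [0.0069,0.0009,0],"delta_rot": [0,0,0]},{"grip": 1,"travel": [0.004,0.0005,0],"delta_rot": [0,0,0]},{"grip": 1,"travel": [0.003,0.0004,0],"delta_rot": [0,0,0]},{"grip": 1,"travel": [0.003,0.0004,0],"delta_rot": [0,0,0]}])

```text
clock: 2.9
position: [478.3, -104.6, 160.6]
ee_rot: [0.998, 0.067, -0.0, 0.0]
contact_force: [-2.9, -0.6, 2.9]
opening: 0.005
```

>>> send_rows(motion=[{"grip": 1,"travel": [0.003,0.0004,0],"delta_rot": [0,0,0]},{"grip": 1,"travel": [0.003,0.0004,0],"delta_rot": [0,0,0]},{"grip": 1,"travel": [0.003,0.0004,0],"delta_rot": [0,0,0]},{"grip": 1,"travel": [0.003,0.0004,0],"delta_rot": [0,0,0]},{"grip": 1,"travel": [0.003,0.0004,0],"delta_rot": [0,0,0]}])

```text
clock: 3.32
position: [493.1, -102.6, 160.3]
ee_rot: [0.998, 0.067, -0.0, -0.0]
contact_force: [-2.7, 0.8, 2.1]
opening: -0.001
```

```bash
python3 - <<'E'
from h import *
print(robot.state()['position'],robot.state()['contact_force'])
for n in ['wrist']: grab(n,n+'3.png')
E
```

```text
[ 493.12857794 -102.59041218  160.28621107] [-2.69040014  0.83610008  2.11348384]
```

View pics/wrist3.png

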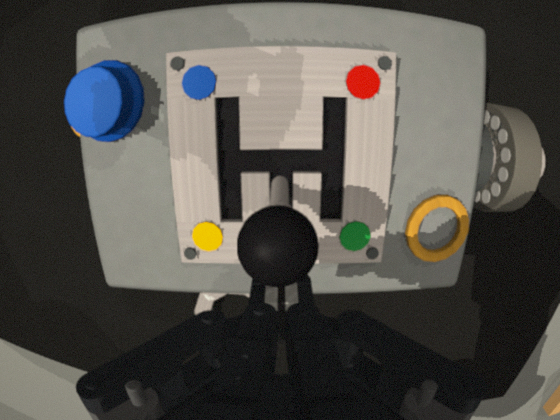

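Contact force is about 3 N and the lever is moving with the finger; the stalk is still in the parking slot. I'll push on roughly 21 mm more.

>>> send_rows(motion=[{"grip": 1,"travel": [0.003,0.0004,0],"delta_rot": [0,0,0]},{"grip": 1,"travel": [0.003,0.0004,0],"delta_rot": [0,0,0]},{"grip": 1,"travel": [0.003,0.0004,0],"delta_rot": [0,0,0]},{"grip": 1,"travel": [0.003,0.0004,0],"delta_rot": [0,0,0]},{"grip": 1,"travel": [0.003,0.0004,0],"delta_rot": [0,0,0]}])

```text
clock: 3.78
position: [508.3, -100.6, 160.3]
ee_rot: [0.998, 0.067, 0.0, 0.0]
contact_force: [-2.6, 0.5, 1.9]
opening: -0.003
```

>>> send_rows(motion=[{"grip": 1,"travel": [0.002,0.0003,0],"delta_rot": [0,0,0]},{"grip": 1,"travel": [0.002,0.0003,0],"delta_rot": [0,0,0]},{"grip": 1,"travel": [0.001,0.0001,0],"delta_rot": [0,0,0]},{"grip": 1,"travel": [0,0,0],"delta_rot": [0,0,0]}])

```text
clock: 4.12
position: [513.2, -99.9, 160.3]
ee_rot: [0.998, 0.067, 0.0, 0.0]
contact_force: [-1.0, 0.3, 1.3]
opening: 0.004
```

```bash
python3 - <<'E'
from h import *
s=robot.state();print(s['position'],s['contact_force'])
d={}
for n in ['wrist','scene','side']: d[n]=grab(n,n+'4.png')
pickle.dump((s,d),open('s4.pkl','wb'))
a=cv2.imread('pics/scene4.png')[190:400,30:310]; cv2.imwrite('pics/sc4_c.png',cv2.resize(a,None,fx=2.8,fy=2.8,interpolation=cv2.INTER_CUBIC))
a=cv2.imread('pics/side4.png')[230:420,200:450]; cv2.imwrite('pics/si4_c.png',cv2.resize(a,None,fx=3,fy=3,interpolation=cv2.INTER_CUBIC))
E
```

```text
[513.18853693 -99.9257577  160.27125844] [-1.0059131   0.32871184  1.31102383]
```

View pics/wrist4.png

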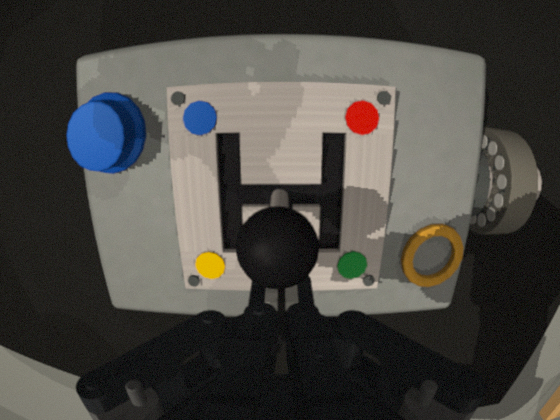

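View pics/sc4_c.png

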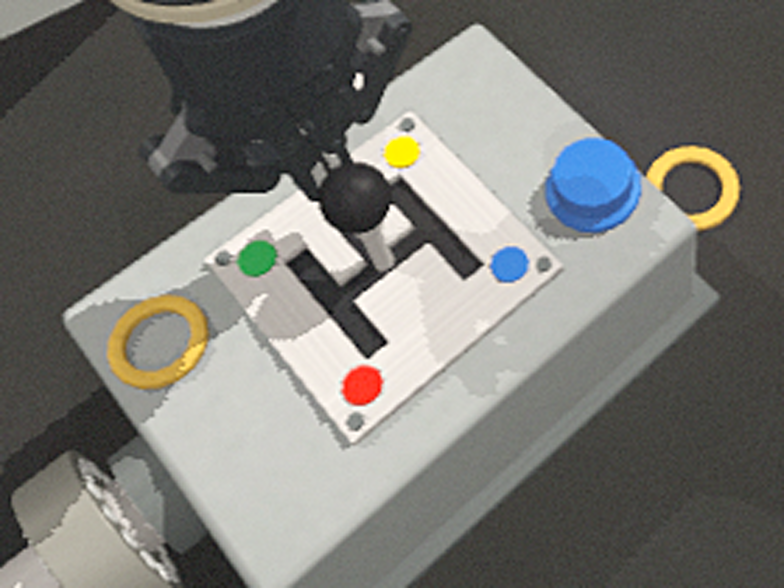

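View pics/si4_c.png

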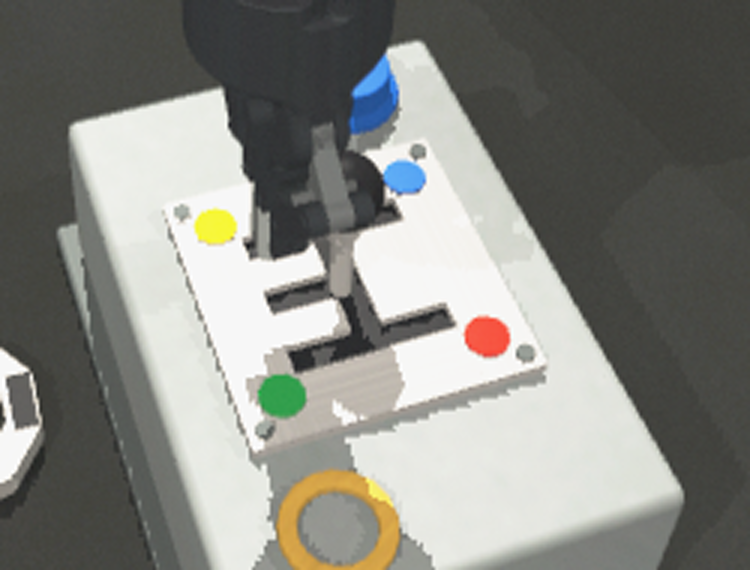

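```bash
cat >> h.py <<'E'
C0=np.array([544.6,-95.8]); yaw=np.radians(7.7); RZ=np.array([[np.cos(yaw),-np.sin(yaw)],[np.sin(yaw),np.cos(yaw)]])
tocase=lambda p: RZ.T@(np.array(p[:2])-C0)
toworld=lambda p: RZ@np.array(p)+C0
def knob_from_ray(C,d):  # intersect with sphere of radius 165 about pivot
    P=np.r_[C0,7.]; w=C-P; b=w@d; c=w@w-165**2
    D=b*b-c
    t=-b-np.sqrt(max(D,0)); X=C+t*d; return tocase(X),X[2]
E
python3 - <<'E'
from h import *
s,d=pickle.load(open('s4.pkl','rb'))
a=ray(d['scene'],356/2.8+30,197/2.8+190);b=ray(d['side'],344/3+200,192/3+230)
X,e=tri(a,b);print(X,e,tocase(X),knob_from_ray(*a),knob_from_ray(*b),tocase(s['position']))
E
```

```text
[540.23419908 -94.6733019  173.58639232] 1.4740222033544441 [-4.17547338  1.7014959 ] (array([-5.72323123,  2.58406214]), np.float64(171.8804635095828)) (array([-3.37016846,  2.115798  ]), np.float64(171.95200927367455)) [-31.68102671   0.12014555]
```

Knob x is about -4 mm, so I'll push 3 mm more to centre it.

>>> send_rows(motion=[{"grip": 1,"travel": [0.001,0.0001,0],"delta_rot": [0,0,0]},{"grip": 1,"travel": [0.001,0.0001,0],"delta_rot": [0,0,0]},{"grip": 1,"travel": [0.001,0.0002,0],"delta_rot": [0,0,0]},{"grip": 1,"travel": [0.0005,0,0],"delta_rot": [0,0,0]},{"grip": 1,"travel": [0,0,0],"delta_rot": [0,0,0]}])

```text
clock: 4.68
position: [516.5, -99.5, 160.3]
ee_rot: [0.998, 0.067, 0.0, -0.0]
contact_force: [-1.2, -1.0, 1.1]
opening: -0.002
```

>>> send_rows(motion=[{"grip": 1,"travel": [-0.006,-0.0008,0],"delta_rot": [0,0,0]},{"grip": 1,"travel": [-0.006,-0.0008,0],"delta_rot": [0,0,0]},{"grip": 1,"travel": [0,0,0.02],"delta_rot": [0,0,0]},{"grip": 1,"travel": [0,0,0.025],"delta_rot": [0,0,0]},{"grip": 1,"travel": [0,0,0.01],"delta_rot": [0,0,0]}])

```text
clock: 5.1
position: [504.8, -101.5, 217.8]
ee_rot: [0.998, 0.067, 0.002, 0.001]
contact_force: [0.5, -0.1, 0.6]
opening: -0.0
```

>>> send_rows(motion=[{"grip": 1,"travel": [0,0,0],"delta_rot": [0,0,0]},{"grip": 1,"travel": [0.01,0.019,0],"delta_rot": [0,0,0]},{"grip": 1,"travel": [0.011,0.02,0],"delta_rot": [0,0,0]},{"grip": 1,"travel": [0.0105,0.0188,0],"delta_rot": [0,0,0]},{"grip": 1,"travel": [0,0,0],"delta_rot": [0,0,0]}])

```text
clock: 5.52
position: [536.5, -41.0, 214.0]
ee_rot: [0.998, 0.068, -0.0, -0.0]
contact_force: [0.8, 0.1, -0.2]
opening: -0.003
```

```bash
python3 - <<'E'
from h import *
s=robot.state();print(s['position'],tocase(s['position']),s['contact_force'])
d={}
for n in ['wrist','scene','side']: d[n]=grab(n,n+'5.png')
pickle.dump((s,d),open('s5.pkl','wb'))
a=cv2.imread('pics/scene5.png')[190:400,30:310]; cv2.imwrite('pics/sc5_c.png',cv2.resize(a,None,fx=2.8,fy=2.8,interpolation=cv2.INTER_CUBIC))
a=cv2.imread('pics/side5.png')[230:420,200:450]; cv2.imwrite('pics/si5_c.png',cv2.resize(a,None,fx=3,fy=3,interpolation=cv2.INTER_CUBIC))
E
```

```text
[536.51661105 -40.97949942 213.96509766] [-0.66531289 55.40925753] [ 0.80575628  0.0936762  -0.15139297]
```

View pics/sc5_c.png

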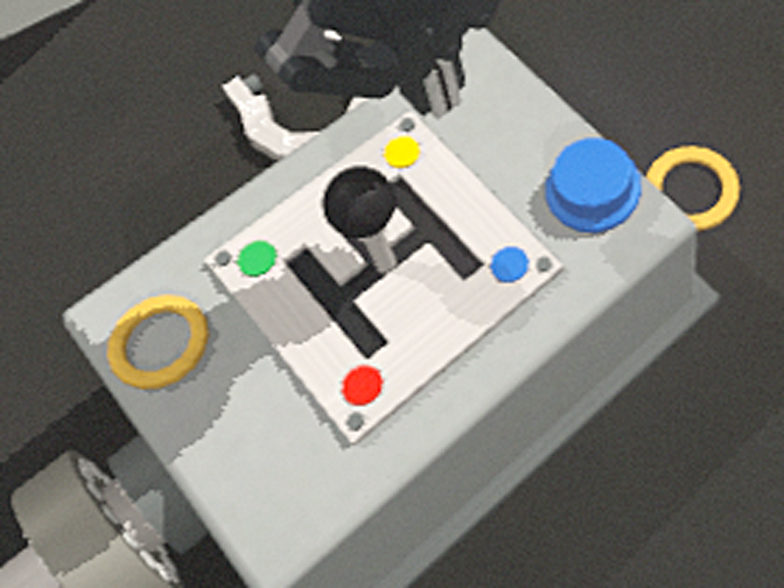

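View pics/si5_c.png

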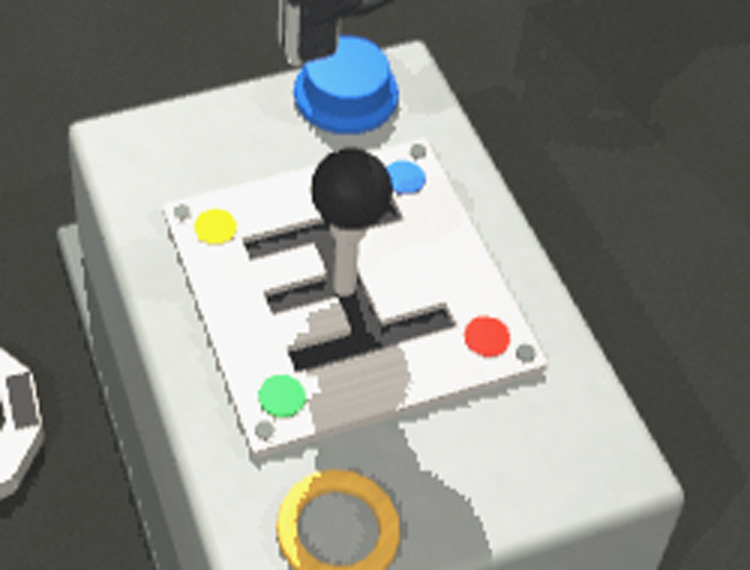

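View pics/wrist5.png

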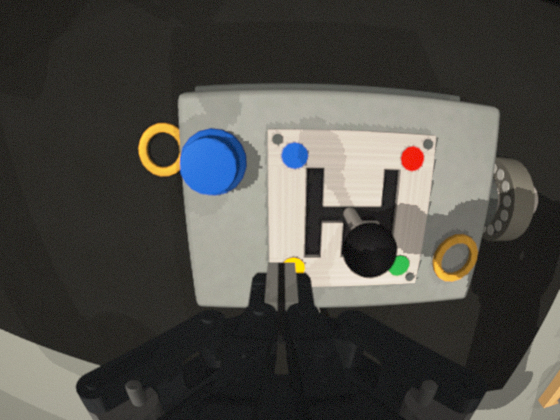

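```bash
python3 - <<'E'
from h import *
s,d=pickle.load(open('s5.pkl','rb'))
a=ray(d['scene'],360/2.8+30,202/2.8+190);b=ray(d['side'],352/3+200,188/3+230)
X,e=tri(a,b);print(X,e,tocase(X),knob_from_ray(*a),knob_from_ray(*b))
E
```

```text
[543.92041402 -94.2000963  174.39330875] 0.7876866936175484 [-0.4590933   1.67653282] (array([-2.16559706,  2.38276369]), np.float64(171.9685807254827)) (array([0.5100516 , 3.04609882]), np.float64(171.97109179892124))
```

The knob is at the case's (-0.5, 1.7), upright in the passage. The finger is behind it at (-0.7, 55), so I'll descend and push along -y.

>>> send_rows(motion=[{"grip": 1,"travel": [0,0,-0.018],"delta_rot": [0,0,0]},{"grip": 1,"travel": [0,0,-0.018],"delta_rot": [0,0,0]},{"grip": 1,"travel": [0,0,-0.018],"delta_rot": [0,0,0]},{"grip": 1,"travel": [0,0,0],"delta_rot": [0,0,0]},{"grip": 1,"travel": [0.0007,-0.005,0],"delta_rot": [0,0,0]}])

```text
clock: 6.08
position: [535.8, -48.6, 160.8]
ee_rot: [0.998, 0.067, -0.001, -0.0]
contact_force: [-0.0, -1.1, 0.2]
opening: -0.004
```

>>> send_rows(motion=[{"grip": 1,"travel": [0.0007,-0.005,0],"delta_rot": [0,0,0]},{"grip": 1,"travel": [0.0005,-0.004,0],"delta_rot": [0,0,0]},{"grip": 1,"travel": [0.0004,-0.003,0],"delta_rot": [0,0,0]},{"grip": 1,"travel": [0.0004,-0.003,0],"delta_rot": [0,0,0]},{"grip": 1,"travel": [0.0004,-0.003,0],"delta_rot": [0,0,0]}])

```text
clock: 6.5
position: [539.2, -66.6, 161.8]
ee_rot: [0.998, 0.067, 0.0, -0.0]
contact_force: [-0.3, 2.0, 1.7]
opening: 0.001
```

>>> send_rows(motion=[{"grip": 1,"travel": [0.0004,-0.003,0],"delta_rot": [0,0,0]},{"grip": 1,"travel": [0.0004,-0.003,0],"delta_rot": [0,0,0]},{"grip": 1,"travel": [0.0004,-0.003,0],"delta_rot": [0,0,0]},{"grip": 1,"travel": [0.0004,-0.003,0],"delta_rot": [0,0,0]},{"grip": 1,"travel": [0.0004,-0.003,0],"delta_rot": [0,0,0]}])

```text
clock: 6.92
position: [541.1, -81.6, 161.3]
ee_rot: [0.998, 0.067, -0.0, -0.0]
contact_force: [-0.5, 2.0, 0.8]
opening: -0.002
```

```bash
python3 - <<'E'
from h import *
s=robot.state();print(s['position'],tocase(s['position']),s['contact_force'])
d={}
for n in ['side']: d[n]=grab(n,n+'6.png')
a=cv2.imread('pics/side6.png')[230:420,200:450]; cv2.imwrite('pics/si6_c.png',cv2.resize(a,None,fx=3,fy=3,interpolation=cv2.INTER_CUBIC))
E
```

```text
[541.07485552 -81.57003127 161.2852365 ] [-1.58673973 14.57398061] [-0.48234127  1.96117485  0.82145613]
```

View pics/si6_c.png

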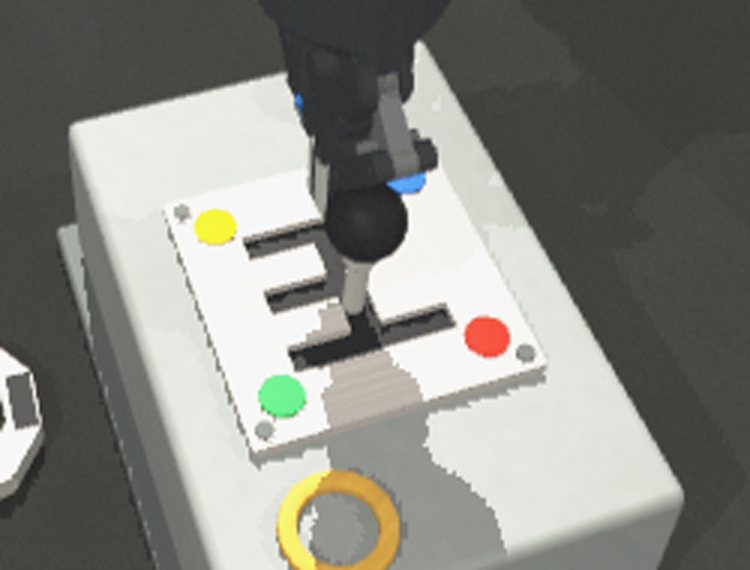

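```bash
python3 - <<'E'
from h import *
s,d=pickle.load(open('s5.pkl','rb'))
print(knob_from_ray(*ray(d['side'],366/3+200,223/3+230)))
E
```

```text
(array([ -0.38984675, -15.05620284]), np.float64(171.3111644881115))
```

>>> send_rows(motion=[{"grip": 1,"travel": [0.0004,-0.003,0],"delta_rot": [0,0,0]},{"grip": 1,"travel": [0.0004,-0.003,0],"delta_rot": [0,0,0]},{"grip": 1,"travel": [0.0004,-0.003,0],"delta_rot": [0,0,0]},{"grip": 1,"travel": [0.0004,-0.003,0],"delta_rot": [0,0,0]},{"grip": 1,"travel": [0.0004,-0.003,0],"delta_rot": [0,0,0]}])

```text
clock: 7.38
position: [542.9, -96.6, 161.0]
ee_rot: [0.998, 0.067, -0.0, -0.0]
contact_force: [0.1, 2.8, -0.8]
opening: -0.001
```

>>> send_rows(motion=[{"grip": 1,"travel": [0.0004,-0.003,0],"delta_rot": [0,0,0]},{"grip": 1,"travel": [0.0004,-0.003,0],"delta_rot": [0,0,0]},{"grip": 1,"travel": [0.0004,-0.003,0],"delta_rot": [0,0,0]},{"grip": 1,"travel": [0.0002,-0.0015,0],"delta_rot": [0,0,0]},{"grip": 1,"travel": [0,0,0],"delta_rot": [0,0,0]}])

```text
clock: 7.8
position: [544.4, -107.2, 161.2]
ee_rot: [0.998, 0.067, -0.0, -0.0]
contact_force: [-0.8, 2.0, -0.9]
opening: 0.0
```

```bash
python3 - <<'E'
from h import *
s=robot.state();print(s['position'],tocase(s['position']),s['contact_force'])
d={}
for n in ['side','scene']: d[n]=grab(n,n+'7.png')
a=cv2.imread('pics/side7.png')[230:420,200:450]; cv2.imwrite('pics/si7_c.png',cv2.resize(a,None,fx=3,fy=3,interpolation=cv2.INTER_CUBIC))
a=cv2.imread('pics/scene7.png')[190:400,30:310]; cv2.imwrite('pics/sc7_c.png',cv2.resize(a,None,fx=2.8,fy=2.8,interpolation=cv2.INTER_CUBIC))
E
```

```text
[ 544.38822833 -107.16048473  161.24058439] [ -1.73201018 -11.22967503] [-0.77414647  2.04684591 -0.9222187 ]
```

View pics/si7_c.png

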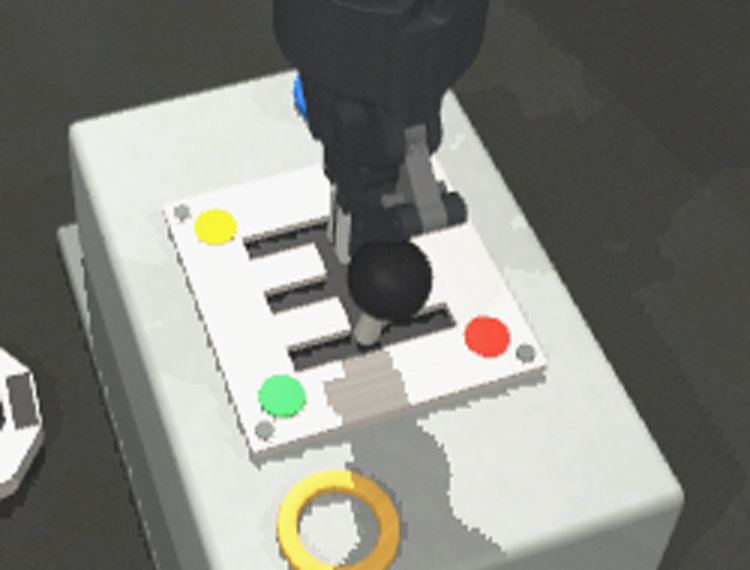

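View pics/sc7_c.png

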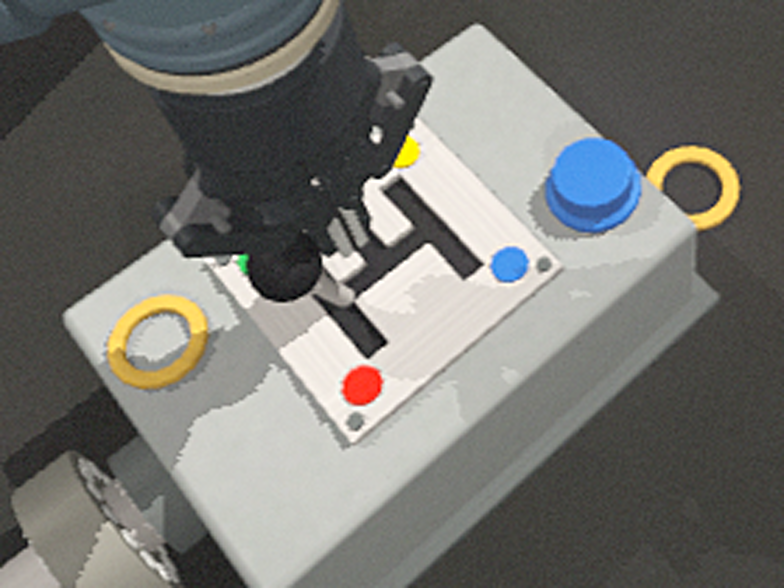

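```bash
python3 - <<'E'
from h import *
s,d=pickle.load(open('s5.pkl','rb'))
a=ray(d['side'],390/3+200,279/3+230);b=ray(d['scene'],285/2.8+30,265/2.8+190)
print(knob_from_ray(*a),knob_from_ray(*b)); X,e=tri(a,b); print(tocase(X),X[2],e)
E
```

```text
(array([-1.46856623e-02, -4.06234571e+01]), np.float64(166.9210258686544)) (array([ -2.07244277, -40.73795725]), np.float64(166.8784657804058))
[ -0.75736848 -41.23180163] 168.58890158304627 0.9233443584705346
```

Knob y is -41, with -46 wanted. I'll go 5 mm more in 1 mm rows.

>>> send_rows(motion=[{"grip": 1,"travel": [0.0002,-0.0015,0],"delta_rot": [0,0,0]},{"grip": 1,"travel": [0.0001,-0.001,0],"delta_rot": [0,0,0]},{"grip": 1,"travel": [0.0001,-0.001,0],"delta_rot": [0,0,0]},{"grip": 1,"travel": [0.0001,-0.001,0],"delta_rot": [0,0,0]},{"grip": 1,"travel": [0,0,0],"delta_rot": [0,0,0]}])

```text
clock: 8.32
position: [545.0, -111.5, 161.3]
ee_rot: [0.998, 0.067, 0.0, 0.0]
contact_force: [-0.0, 2.6, -0.6]
opening: -0.0
```

```bash
python3 - <<'E'
from h import *
s=robot.state();print(s['position'],tocase(s['position']),s['contact_force'])
d={}
for n in ['side','scene']: d[n]=grab(n,n+'8.png')
a=cv2.imread('pics/side8.png')[230:420,200:450]; cv2.imwrite('pics/si8_c.png',cv2.resize(a,None,fx=3,fy=3,interpolation=cv2.INTER_CUBIC))
E
```

```text
[ 544.95330747 -111.48705502  161.29751809] [ -1.7517269  -15.59294629] [-0.00937085  2.59869021 -0.62818045]
```

View pics/si8_c.png

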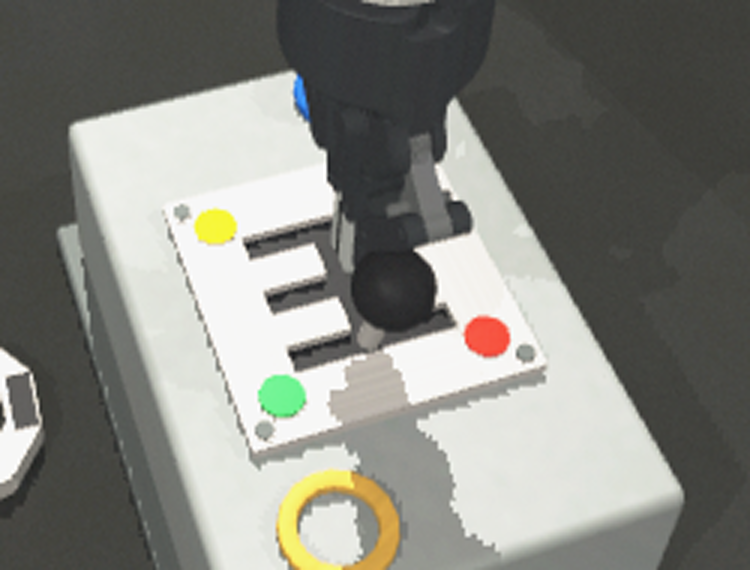

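The knob is at y of about -45.5 and force is still 2.6 N, so it isn't against the end. Next I go round to its +x side: back off, up, over.

>>> send_rows(motion=[{"grip": 1,"travel": [-0.0008,0.006,0],"delta_rot": [0,0,0]},{"grip": 1,"travel": [-0.0008,0.006,0],"delta_rot": [0,0,0]},{"grip": 1,"travel": [0,0,0.02],"delta_rot": [0,0,0]},{"grip": 1,"travel": [0,0,0.025],"delta_rot": [0,0,0]},{"grip": 1,"travel": [0,0,0.01],"delta_rot": [0,0,0]}])

```text
clock: 8.83
position: [544.3, -99.0, 219.1]
ee_rot: [0.998, 0.067, 0.002, 0.001]
contact_force: [0.0, 0.3, 0.8]
opening: 0.004
```

>>> send_rows(motion=[{"grip": 1,"travel": [0,0,0],"delta_rot": [0,0,0]},{"grip": 1,"travel": [0.018,-0.0117,0],"delta_rot": [0,0,0]},{"grip": 1,"travel": [0.018,-0.0117,0],"delta_rot": [0,0,0]},{"grip": 1,"travel": [0.018,-0.0117,0],"delta_rot": [0,0,0]},{"grip": 1,"travel": [0,0,0],"delta_rot": [0,0,0]}])

```text
clock: 9.25
position: [599.0, -135.9, 214.7]
ee_rot: [0.998, 0.067, 0.0, 0.0]
contact_force: [0.6, 0.4, -0.4]
opening: 0.004
```

```bash
python3 - <<'E'
from h import *
s=robot.state();print(s['position'],tocase(s['position']),s['contact_force'])
d={}
for n in ['side','scene','wrist']: d[n]=grab(n,n+'9.png')
a=cv2.imread('pics/side9.png')[230:420,200:450]; cv2.imwrite('pics/si9_c.png',cv2.resize(a,None,fx=3,fy=3,interpolation=cv2.INTER_CUBIC))
a=cv2.imread('pics/scene9.png')[190:400,30:310]; cv2.imwrite('pics/sc9_c.png',cv2.resize(a,None,fx=2.8,fy=2.8,interpolation=cv2.INTER_CUBIC))
E
```

```text
[ 599.02421373 -135.85848622  214.70940454] [ 48.56619771 -46.98937964] [ 0.62207857  0.39796597 -0.35580941]
```

View pics/si9_c.png

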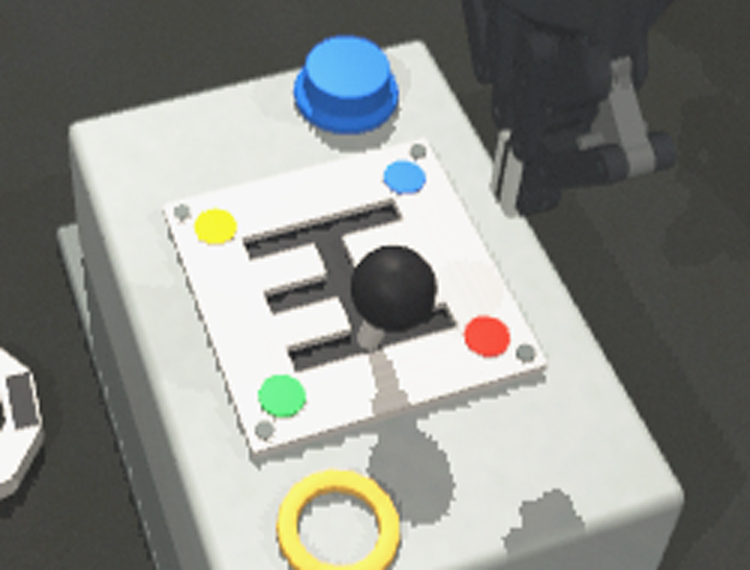

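View pics/sc9_c.png

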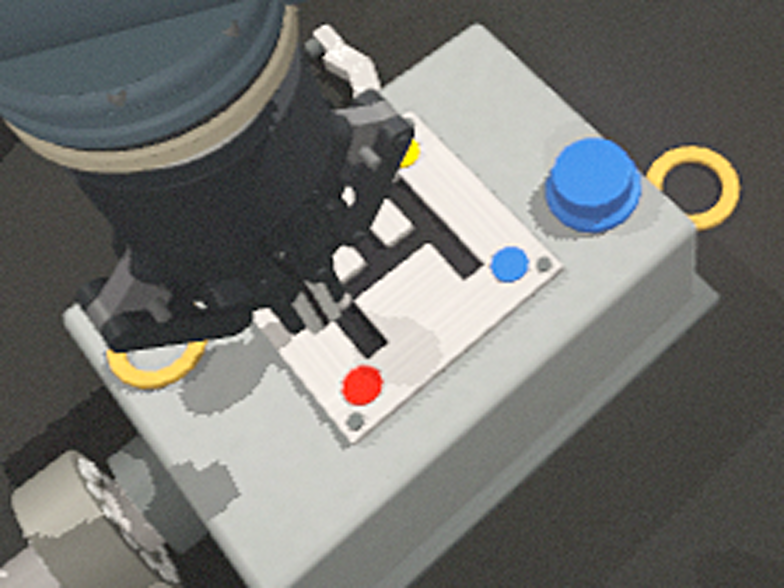

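View pics/wrist9.png

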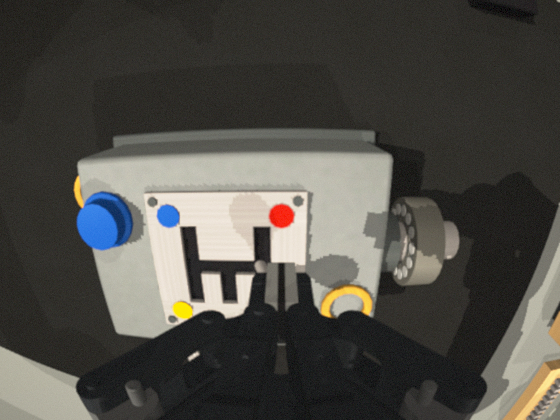

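The knob stayed put at side-crop (394,288). Descending on its +x side.

>>> send_rows(motion=[{"grip": 1,"travel": [0,0,-0.02],"delta_rot": [0,0,0]},{"grip": 1,"travel": [0,0,-0.02],"delta_rot": [0,0,0]},{"grip": 1,"travel": [0,0,-0.018],"delta_rot": [0,0,0]},{"grip": 1,"travel": [0,0,0],"delta_rot": [0,0,0]},{"grip": 1,"travel": [-0.005,-0.0007,0],"delta_rot": [0,0,0]}])

```text
clock: 9.82
position: [591.9, -134.5, 157.9]
ee_rot: [0.998, 0.067, -0.001, -0.0]
contact_force: [-0.0, -0.3, 0.8]
opening: -0.006
```

>>> send_rows(motion=[{"grip": 1,"travel": [-0.005,-0.0007,0],"delta_rot": [0,0,0]},{"grip": 1,"travel": [-0.003,-0.0004,0],"delta_rot": [0,0,0]},{"grip": 1,"travel": [-0.003,-0.0004,0],"delta_rot": [0,0,0]},{"grip": 1,"travel": [-0.003,-0.0004,0],"delta_rot": [0,0,0]},{"grip": 1,"travel": [-0.003,-0.0004,0],"delta_rot": [0,0,0]}])

```text
clock: 10.23
position: [575.5, -137.6, 159.1]
ee_rot: [0.998, 0.067, 0.001, 0.0]
contact_force: [2.9, 0.6, 1.6]
opening: 0.002
```

>>> send_rows(motion=[{"grip": 1,"travel": [-0.003,-0.0004,0],"delta_rot": [0,0,0]},{"grip": 1,"travel": [-0.003,-0.0004,0],"delta_rot": [0,0,0]},{"grip": 1,"travel": [-0.003,-0.0004,0],"delta_rot": [0,0,0]},{"grip": 1,"travel": [-0.003,-0.0004,0],"delta_rot": [0,0,0]},{"grip": 1,"travel": [-0.002,-0.0003,0],"delta_rot": [0,0,0]}])

```text
clock: 10.65
position: [561.0, -139.4, 158.3]
ee_rot: [0.998, 0.067, 0.0, 0.0]
contact_force: [2.8, -0.6, 1.3]
opening: 0.003
```

```bash
python3 - <<'E'
from h import *
s=robot.state();print(s['position'],tocase(s['position']),s['contact_force'])
d={}
for n in ['side']: d[n]=grab(n,n+'10.png')
a=cv2.imread('pics/side10.png')[230:420,200:450]; cv2.imwrite('pics/si10_c.png',cv2.resize(a,None,fx=3,fy=3,interpolation=cv2.INTER_CUBIC))
E
```

```text
[ 561.01457649 -139.37157806  158.31231053] [ 10.42858    -45.37802834] [ 2.83357923 -0.5565146   1.32307304]
```

View pics/si10_c.png

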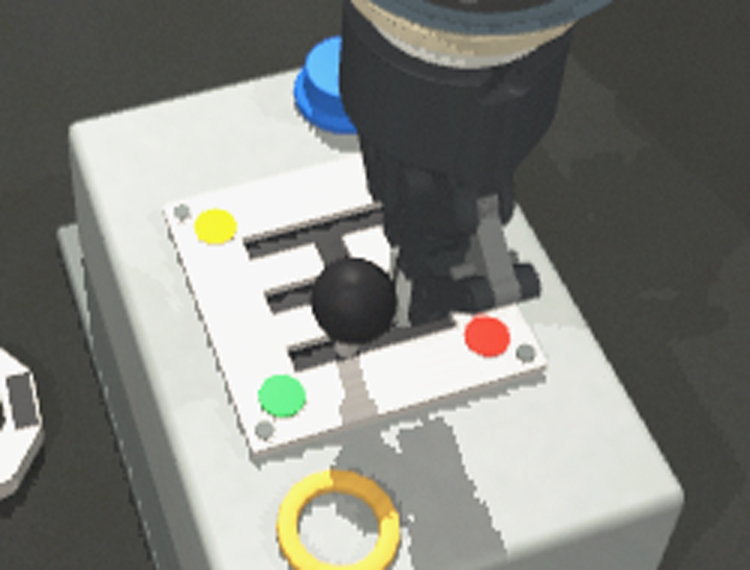

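```bash
python3 - <<'E'
from h import *
s,d=pickle.load(open('s5.pkl','rb'))
print(knob_from_ray(*ray(d['side'],354/3+200,301/3+230)))
E
```

```text
(array([-16.69154551, -44.6692234 ]), np.float64(164.95902250191318))
```

>>> send_rows(motion=[{"grip": 1,"travel": [-0.003,-0.0004,0],"delta_rot": [0,0,0]},{"grip": 1,"travel": [-0.003,-0.0004,0],"delta_rot": [0,0,0]},{"grip": 1,"travel": [-0.003,-0.0004,0],"delta_rot": [0,0,0]},{"grip": 1,"travel": [-0.003,-0.0004,0],"delta_rot": [0,0,0]},{"grip": 1,"travel": [-0.003,-0.0004,0],"delta_rot": [0,0,0]}])

```text
clock: 11.12
position: [545.8, -141.3, 158.0]
ee_rot: [0.998, 0.067, -0.0, -0.0]
contact_force: [2.1, 0.9, -1.9]
opening: -0.002
```

Knob x is about -32 now. I'll take 11 mm more, with the rows getting smaller.

>>> send_rows(motion=[{"grip": 1,"travel": [-0.003,-0.0004,0],"delta_rot": [0,0,0]},{"grip": 1,"travel": [-0.003,-0.0004,0],"delta_rot": [0,0,0]},{"grip": 1,"travel": [-0.002,-0.0003,0],"delta_rot": [0,0,0]},{"grip": 1,"travel": [-0.002,-0.0003,0],"delta_rot": [0,0,0]},{"grip": 1,"travel": [-0.001,-0.0001,0],"delta_rot": [0,0,0]}])

```text
clock: 11.53
position: [535.1, -142.9, 158.3]
ee_rot: [0.998, 0.067, -0.0, 0.0]
contact_force: [2.0, -0.6, -1.4]
opening: -0.002
```

```bash
python3 - <<'E'
from h import *
s=robot.state();print(s['position'],tocase(s['position']),s['contact_force'])
d={}
for n in ['side','scene']: d[n]=grab(n,n+'11.png')
a=cv2.imread('pics/side11.png')[230:420,200:450]; cv2.imwrite('pics/si11_c.png',cv2.resize(a,None,fx=3,fy=3,interpolation=cv2.INTER_CUBIC))
a=cv2.imread('pics/scene11.png')[190:400,30:310]; cv2.imwrite('pics/sc11_c.png',cv2.resize(a,None,fx=2.8,fy=2.8,interpolation=cv2.INTER_CUBIC))
E
```

```text
[ 535.07552696 -142.91589924  158.31143913] [-15.75147238 -45.41491678] [ 1.99745599 -0.60320356 -1.44236793]
```

View pics/si11_c.png

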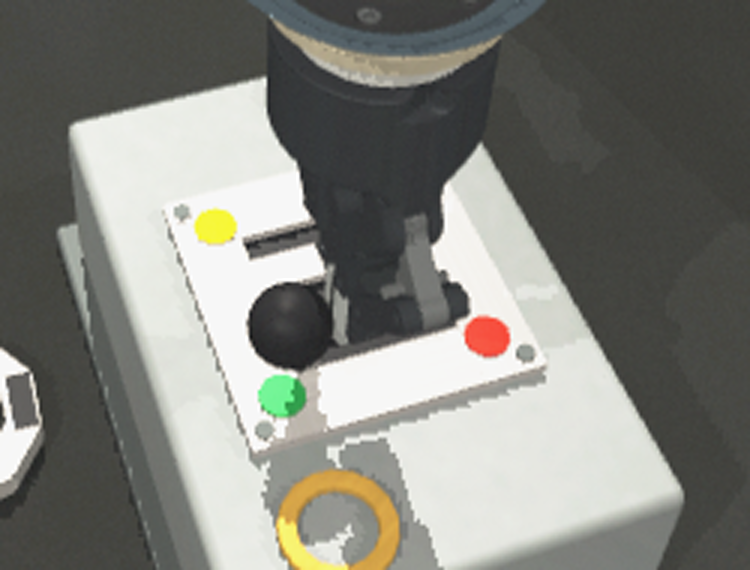

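```bash
python3 - <<'E'
from h import *
s,d=pickle.load(open('s5.pkl','rb'))
print(knob_from_ray(*ray(d['side'],291/3+200,324/3+230)))
E
```

```text
(array([-42.48972649, -44.06871023]), np.float64(160.22392737877533))
```

Knob x is about -42.5, with -46 as home. I'll take 3 mm more in small rows.

>>> send_rows(motion=[{"grip": 1,"travel": [-0.001,-0.0001,0],"delta_rot": [0,0,0]},{"grip": 1,"travel": [-0.001,-0.0002,0],"delta_rot": [0,0,0]},{"grip": 1,"travel": [-0.001,-0.0001,0],"delta_rot": [0,0,0]},{"grip": 1,"travel": [0,0,0],"delta_rot": [0,0,0]}])

```text
clock: 11.97
position: [532.3, -143.2, 158.3]
ee_rot: [0.998, 0.067, 0.0, -0.0]
contact_force: [2.4, -0.1, -1.5]
opening: -0.001
```

>>> send_rows(motion=[{"grip": 1,"travel": [0.006,0.0008,0],"delta_rot": [0,0,0]},{"grip": 1,"travel": [0.01,0.0013,0],"delta_rot": [0,0,0]},{"grip": 1,"travel": [0,0,0.025],"delta_rot": [0,0,0]},{"grip": 1,"travel": [0.01,0.001,0.03],"delta_rot": [0,0,0]},{"grip": 1,"travel": [0.02,0.02,0.03],"delta_rot": [0,0,0]}])

```text
clock: 12.38
position: [577.5, -121.8, 244.2]
ee_rot: [0.998, 0.066, -0.001, 0.0]
contact_force: [0.3, -0.0, 0.7]
opening: -0.004
```

>>> send_rows(motion=[{"grip": 1,"travel": [0.02,0.03,0.01],"delta_rot": [0,0,0]},{"grip": 1,"travel": [0.02,0.03,0],"delta_rot": [0,0,0]},{"grip": 1,"travel": [0.01,0.02,0],"delta_rot": [0,0,0]},{"grip": 1,"travel": [0,0,0],"delta_rot": [0,0,0]},{"grip": 1,"travel": [0,0,0],"delta_rot": [0,0,0]}])

```text
clock: 12.8
position: [628.6, -39.1, 253.0]
ee_rot: [0.998, 0.068, -0.0, 0.0]
contact_force: [0.1, -0.2, 0.0]
opening: -0.004
```

```bash
python3 - <<'E'
from h import *
s=robot.state();print(s['position'],tocase(s['position']),s['contact_force'])
d={}
for n in ['side','scene','wrist']: d[n]=grab(n,n+'12.png')
pickle.dump((s,d),open('s12.pkl','wb'))
a=cv2.imread('pics/side12.png')[230:420,200:450]; cv2.imwrite('pics/si12_c.png',cv2.resize(a,None,fx=3,fy=3,interpolation=cv2.INTER_CUBIC))
a=cv2.imread('pics/scene12.png')[190:400,30:310]; cv2.imwrite('pics/sc12_c.png',cv2.resize(a,None,fx=2.8,fy=2.8,interpolation=cv2.INTER_CUBIC))
E
```

```text
[628.55299767 -39.14821707 252.96336375] [90.78656655 44.89242321] [ 0.13076521 -0.16026594  0.00816255]
```

View pics/si12_c.png

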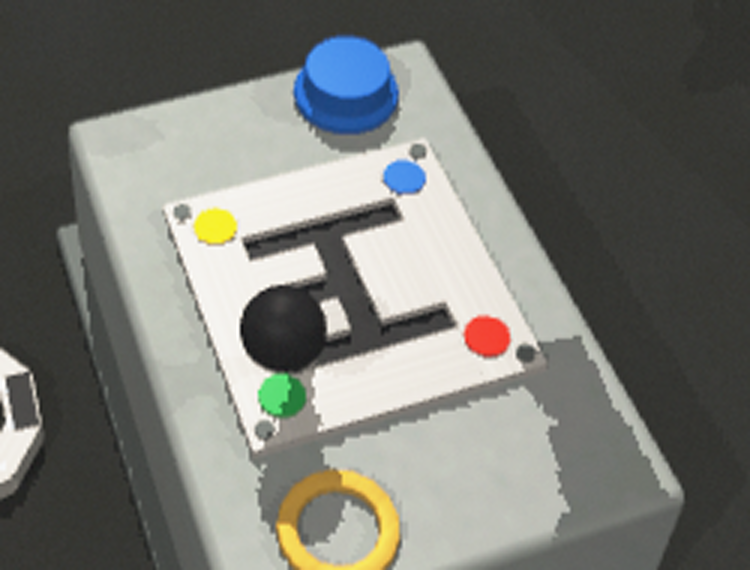

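View pics/scene12.png

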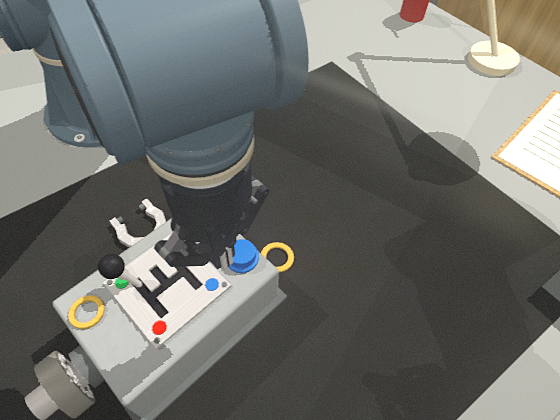

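View pics/wrist12.png

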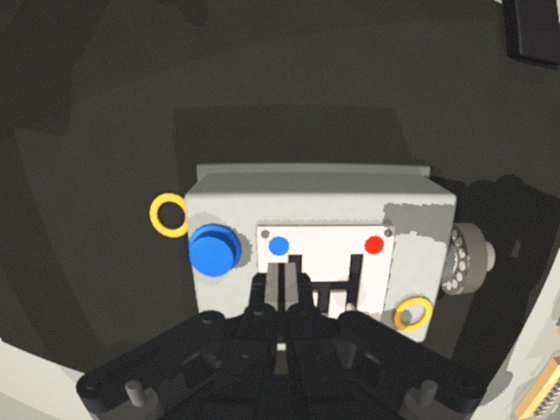

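```bash
python3 - <<'E'
from h import *
s,d=pickle.load(open('s12.pkl','rb'))
a=ray(d['side'],284/3+200,328/3+230);b=ray(d['scene'],111.5,266)
X,e=tri(a,b);print(X,tocase(X),e,knob_from_ray(*a),knob_from_ray(*b))
p=toworld([-46,-45.5]);print(p,np.linalg.norm(X[:2]-p), np.linalg.norm(X[:2]-np.array([505.1,-147.2])))
E
```

```text
[ 504.73695824 -146.95510667  161.8903284 ] [-46.35768228 -45.35275439] 1.2794679408185625 (array([-45.4604532, -44.3647456]), np.float64(159.2830146226047)) (array([-49.42811805, -44.60415274]), np.float64(157.97129099271035))
[ 505.11114425 -147.05310012] 0.38680471015629386 0.4379178691677654
```

```bash
python3 -c "
from station import robot
print(robot.hand_in()); print(robot.state()['clock'])"
```

```text
the job is handed in; nothing more can be done
None
the job is handed in; nothing more can be done
```

The lever is home in the green slot, and I handed the job in about 13 s into the 48 s limit. With the fingers shut I pushed the knob +x out of its parking slot, then -y along the cross passage, then -x into the green corner at the case's (-x, -y). I then lifted the tool clear of everything.

- **Lever position:** triangulating from the scene and side views put the knob about 0.4 mm from the green disc's centre, against a limit of 10 mm. Each view alone, using the lever's length, agreed to within 1.5 mm (side) and 3.5 mm (scene).
- **Forces:** the readings at the end of each move stayed around 3–4 N while pushing, with no rise at the ends of travel. The force after backing off was about 0.
- **Loose parts:** the cap, rings and gauge look unmoved in the last pictures. I judged this by eye and did not measure them again.
- **Other slots:** the knob stayed on the planned path at every check and never went into another colour's slot.

No check failed.

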